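# Clear the slip sieve off the damp box, then hold its lid half open

### The job

The slip sieve is standing on the lid of the damp box: hang it by its stirrup handle over both prongs of the hook stand and let go of it there. Then lift the damp box's lid, which falls shut by itself, and hold it open with the fingers at 45 degrees so that the castings inside can be looked over; finish while still holding it there, with the sieve still hanging. Leave the other things on the table where they stand.

Things in the scene. Friction and masses are not known exactly. Their poses are not given: they have to be found in the camera images.
- sieve: Slip sieve: white plastic round bowl, 132 mm across at the rim, 116 at the foot, 50 high, about 0.2 kg, with a rigid steel stirrup handle. It starts standing on the closed lid (top about 109 mm above the table). Origin: centre of its underside; z up; its handle spans its y axis.
- sieve_bar (a point): Middle of the straight level top bar of the sieve's handle, on the bar's centre line, 130 mm above the sieve's underside; the bar is square, 10 x 10 mm, 142 mm long along the sieve's y, with a flat-sided black grip in its middle (40 mm along the bar, 14 thick, 20 high). Its two legs go straight down to the rim, so the window below the bar is 122 mm wide and 75 mm high.
- stand: Hook stand fixed to the table, left or right of the damp box: dark steel base plate 210 x 150 x 12 mm, a 16 mm post 210 high at x = +90 mm, and two level prongs 8 mm thick (at y = -42 and +42 mm, centre line z = 200 mm) from the post to its -x, ending in upturned tips at x = -43 mm, tops at z = 224 mm. Origin: at table level, 20 mm to -x of the plate's centre, midway between the prongs.
- stand_seat (a point): Where the middle of the handle's bar rests when hung across both prongs (room for the fingers between them): 10 mm to -x of the stand's origin, midway between the prongs, 209 mm above the table. Axes as the stand: x from tips to post. The bar must come in from -x above the tips, with the bowl's rim below the prongs, then go down.
- damp_box: Damp box fixed to the table: grey plastic, 200 (x) x 260 (y) x 100 mm high, two castings inside. Origin: centre of its underside. Its front, where the lid opens, looks to its -x.
- lid (a joint): Angle of the damp box's lid in rad: 0 closed (level), growing as its front edge rises, stop at 1.3. The lid is a 200 x 260 x 8 mm plate, 0.4 kg, hinged along the box's far (+x) top edge; it falls shut from any angle when let go.
- lid_bar (a point): Middle of the lid's round steel pull bar, 12 mm thick, 110 mm long along the box's y, its centre line 48 mm in front of the lid's front edge, 104 mm above the table when closed. It moves with the lid on a circle of radius 248 mm about the hinge and can turn between the fingers.
- lid_hinge (a point): Middle of the lid's hinge axis (the box's y axis direction), 100 mm to +x of the box's origin, 100 mm above the table. With the lid closed the bar lies 248 mm to -x and 4 mm above it.
- mould: Bystander: white plaster mould, a thick-walled cylinder 136 mm across, 140 high, on the other side of the damp box from the stand. Origin: centre of its underside.
- cup: Bystander: white cup casting without handle, 72 mm across, 65 high. Origin: centre of its underside.
- mug: Bystander: blue ceramic mug, 80 mm across, 85 high. Origin: centre of its underside.
- brush: Bystander: brush lying in front of the damp box, less than 40 mm high.
- jar: Bystander: jar behind, 70 mm across, 90 high. Origin: centre of its underside.
Not all that is in view belongs to the job. Leave any blue or pink look-alike of the sieve alone.

How it is judged:
By the outcome, as a careful person would: the job done as asked, in the order asked, and still so for the second after the job is handed in, while the arm keeps its last pose, push and grip.
It also fails if it takes over 56 s, if anything falls off the work surface, if the arm or the gripper's body presses on something with over 40 N, if the wrist force passes 120 N, or if a joint passes its speed limit or range.

### The arm

A 6-joint arm with a two-finger parallel gripper is mounted at the origin on the work surface. World frame = base frame: x ahead of the robot, y to its left, z up, the work surface at z = 0. Lengths are in m, angles in rad, forces in N, time in s.
With the tool pointing down it reaches from about 0.375 to 0.9 m from the base axis. Payload 3.1 kg.
Tool frame: the origin (TCP) lies midway between the tips of the shut fingers; the grasp point (between the pads) lies 19 mm behind it; x points along the fingers, z is the direction in which the jaws open and shut, and the axes are right-handed (so a half turn about x gives the same grasp; the last joint's range is limited). The gripper opens to 85 mm and grips with 20 to 120 N. Pads are 22 mm wide; open, the fingers measure 114 mm over their backs; the gripper's body (76 mm by 85 mm) begins 54 mm behind the grasp point. The pads swing forward as they close: fully open they stand 13 mm farther back than shut.
Start: joints at [-1.502, 0.527, 1.433, -0, 1.181, -0.178], TCP at [0.153, -0.606, 0.206] pointing down, gripper open.
Joint ranges: [-3.08, 3.08], [-0.75, 2.2], [0.22, 2.44], [-1.43, 4.57], [0, 2.65], [-2.85, 2.85]. Speed limits (rad/s): [2.79, 2.79, 3.14, 3.14, 3.14, 3.14].

### API

Orientations are given as a unit quaternion [x, y, z, w].
In Python, from station import status, snapshot, camera_params, ticket gives the robot as it stands.
- The arm moves only by the tool arm_command, never from a script. Its argument "series" is a list that holds one entry, the list of rows, each a list of 4 numbers: the shift along the tool's x, y, z in mm, then the turn about the tool's x in rad. A call has 1 to 10 rows; each row shifts and turns the commanded pose from where the row before left it, along the tool's axes as they then stand; what a row does not reach is not made up. A row lasts 1/10 s, in which the tool goes at most 50 mm and 8.59 degrees, less where a joint would pass 70% of its speed; a pose out of reach is approached as far as the arm can. A call is refused whole if a number of a shift passes 50 or a number of a turn 0.15, either way. A call with a gripper value outside its range is refused whole. "jaw" is the opening in per cent of the stroke, from 0 (shut) to 100 (fully open), set as the call begins (left out, the last holds). The fingers move at their own pace and stop on an object; "force" is the grip in N (left out, the last holds). Time passes only in rows, so rows that do not move let the fingers close. It gives the time, the measured TCP pose, the force and the opening at its end, in the units of the state.
- status.sense(): the state, without advancing time (a new reading comes with each control period).
- snapshot(name): name is "scene" or "top" or "wrist"; returns the picture (480x640x3 uint8, red, green, blue); there is no depth.
- camera_params(name): a dict with "fovy" (degrees; the focal length in pixels is half the picture's height over the tangent of half this angle, whatever the lens; pixels are square), "cx", "cy" (the principal point, pixels), "k1" (the pictures are not rectified: a ray, as slopes to the right and down, at radius r is drawn at 1 + k1 r^2 times it, then the intrinsics apply), "extrinsics" (4x4, takes a point from camera to world coordinates); the wrist camera has in their place "mount" (4x4, takes a point from camera to tool coordinates, whose origin is the TCP and whose axes are the tool frame's). Camera axes: x right, y down, z forward; pixel columns grow to the right and rows downward; lengths in m; the calibration is good to about 2 mm. A picture is of the moment at which its call begins: read the wrist's pose just before it. camera_params takes no time and is no camera call.
- ticket.sign_off(): hands the job in, once; it reports no verdict.
The state is a dict: "t": time; "q": joint angles; "qd": joint speeds; "tau": joint torques, N m; "tcp_pos": TCP position; "tool_rot": TCP orientation; "force": force on the tool from outside, world axes, zero at the start; "ft_torque": the same for the moment, N m; "finger_gap": opening from 0.0 (shut) to 1.0 (fully open).
Only numpy, scipy, OpenCV 4.12 (cv2) and the standard library are available. Lean on these libraries where they do the work, as an engineer would, in place of code of your own. Each camera call takes 0.05 s, during which the arm holds its last target. There are 200 camera calls.

## Working session

There is one attempt and no reset: what is moved stays moved. The work goes in short steps, Python scripts to look and compute and a tool call to move; the robot and the scene stay as the last step left them, time stands still between calls to the robot, and variables do not carry over. Pictures are saved under pics/ and viewed, about 8 in all and at most 12, crops included, and the job is handed in when it is done.

Besides the shell and the picture viewer there is one more tool, called after "Call:" as name([rows], argument=value, ...), one row to a line, values as JSON. arm_command: Moves the arm, as the interface text tells. Its arguments: {"type":"object","properties":{"series":{"type":"array"},"jaw":{"type":"number"},"force":{"type":"number"}},"required":["series"]}

```bash
ls; mkdir -p pics
python3 - <<'E'
from station import status,snapshot,camera_params
import cv2,numpy as np
s=status.sense();print(s)
for n in("scene","top","wrist"):
    p=camera_params(n);print(n,p)
a=snapshot("scene");b=snapshot("top")
for n,i in(("scene",a),("top",b)):
    cv2.imwrite(f"pics/{n}0.png",i[:,:,::-1])
E
```

```text
pics
{'t': 0.0, 'q': array([-1.50153090e+00,  5.28469717e-01,  1.43391365e+00,  1.55985661e-05,
        1.18138111e+00, -1.78477781e-01]), 'qd': array([-1.30096299e-03, -5.81822792e-04,  4.49893908e-06,  3.79116662e-04,
       -7.08407727e-04,  5.79997045e-04]), 'tau': array([-2.34282947e-03, -4.42363465e+01, -1.78027779e+01, -5.23836861e-04,
        8.47900665e-03,  9.97282257e-10]), 'tcp_pos': array([ 0.15325292, -0.60512576,  0.20532788]), 'tool_rot': array([ 0.43496791,  0.55845349, -0.43381754,  0.55743606]), 'force': array([-0.51488351,  0.33528825, -0.28803307]), 'ft_torque': array([ 0.00564181, -0.04325122, -0.0278885 ]), 'finger_gap': 1.0001077566091396}
scene {'fovy': 52.763097268112844, 'cx': 313.3645120521258, 'cy': 237.25167464193203, 'k1': -0.1316395376634657, 'extrinsics': array([[-8.75187945e-02,  7.06204322e-01, -7.02578050e-01,
         1.27831237e+00],
       [ 9.96162857e-01,  6.19381485e-02, -6.18322537e-02,
         5.89064045e-02],
       [-1.49821155e-04, -7.05293642e-01, -7.08915267e-01,
         9.85753483e-01],
       [ 0.00000000e+00,  0.00000000e+00,  0.0
[... 272 characters left out ...]
01, -6.92227760e-03,  1.15782774e-04,
        -2.02415303e-02],
       [ 6.85305819e-04, -1.15611625e-01, -9.93294258e-01,
         1.63033852e+00],
       [ 0.00000000e+00,  0.00000000e+00,  0.00000000e+00,
         1.00000000e+00]])}
wrist {'fovy': 59.13176279851002, 'cx': 320.3662313954424, 'cy': 245.44819557266823, 'k1': -0.031046230860004246, 'mount': array([[-1.94591998e-04, -3.15287409e-01,  9.48996213e-01,
        -1.68149376e-01],
       [ 3.30165747e-04, -9.48996199e-01, -3.15287337e-01,
         8.12033132e-02],
       [ 9.99999927e-01,  2.51973650e-04,  2.88764169e-04,
         7.85350837e-04],
       [ 0.00000000e+00,  0.00000000e+00,  0.00000000e+00,
         1.00000000e+00]])}
```

View pics/scene0.png

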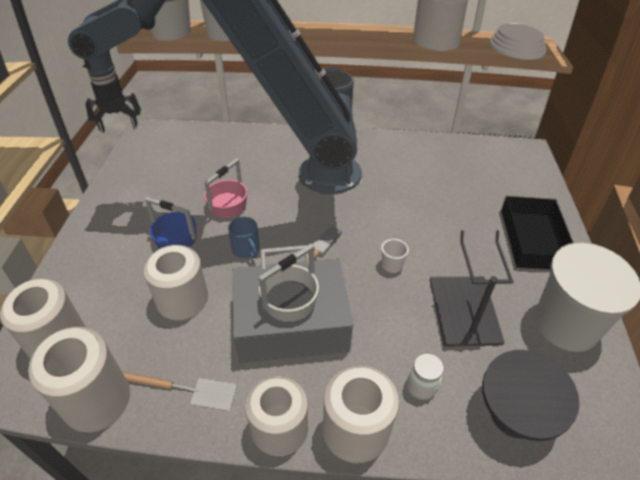

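View pics/top0.png

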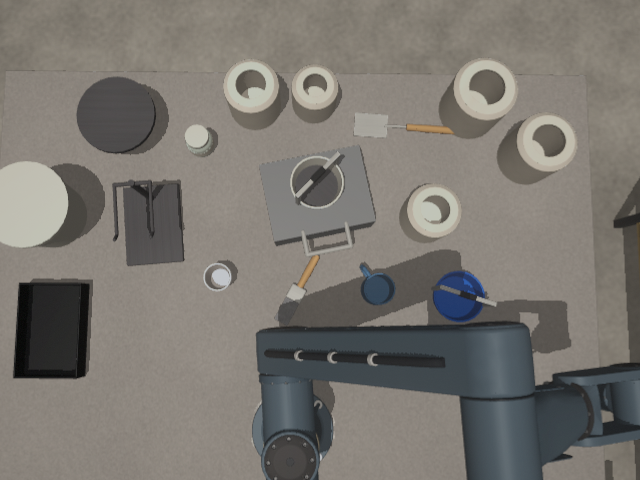

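Candidates for "sieve": the white one on the lid (top 317,181; scene 290,290), the pink one (scene 227,197) and the blue one (top 462,296; scene 173,230). The description fits only the white one. Next is a close crop of it together with the stand.

```bash
cat > h.py <<'E'
import numpy as np,cv2
from scipy.spatial.transform import Rotation as R
from station import status,snapshot,camera_params
def cam(n,s=None):
    p=camera_params(n)
    if 'mount' in p:
        T=np.eye(4);T[:3,:3]=R.from_quat(s['tool_rot']).as_matrix();T[:3,3]=s['tcp_pos'];E=T@p['mount']
    else:E=p['extrinsics']
    f=240/np.tan(np.radians(p['fovy']/2))
    K=np.array([[f,0,p['cx']],[0,f,p['cy']],[0,0,1.]])
    return K,np.array([p['k1'],0,0,0.]),E
def ray(c,uv):
    K,d,E=c;u=cv2.undistortPoints(np.array(uv,float).reshape(-1,1,2),K,d).reshape(-1,2)
    return E[:3,3],np.c_[u,np.ones(len(u))]@E[:3,:3].T
def plane(c,uv,z):
    o,v=ray(c,uv);return o+v*((z-o[2])/v[:,2])[:,None]
def proj(c,P):
    K,d,E=c;M=np.linalg.inv(E);return cv2.projectPoints(np.array(P,float).reshape(-1,1,3),cv2.Rodrigues(M[:3,:3])[0],M[:3,3],K,d)[0].reshape(-1,2)
E
python3 - <<'E'
import cv2
a=cv2.imread("pics/top0.png")[135:270,105:385]
b=cv2.resize(a,None,fx=2.8,fy=2.8,interpolation=cv2.INTER_CUBIC)
for i in range(0,280,20): cv2.putText(b,str(105+i),(int(i*2.8),8),0,.3,(0,255,255));cv2.line(b,(int(i*2.8),0),(int(i*2.8),4),(0,255,255))
for i in range(0,135,20): cv2.putText(b,str(135+i),(0,int(i*2.8)+4),0,.3,(0,255,255))
cv2.imwrite("pics/c1.png",b)
E
```

```text
(no output)
```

View pics/c1.png

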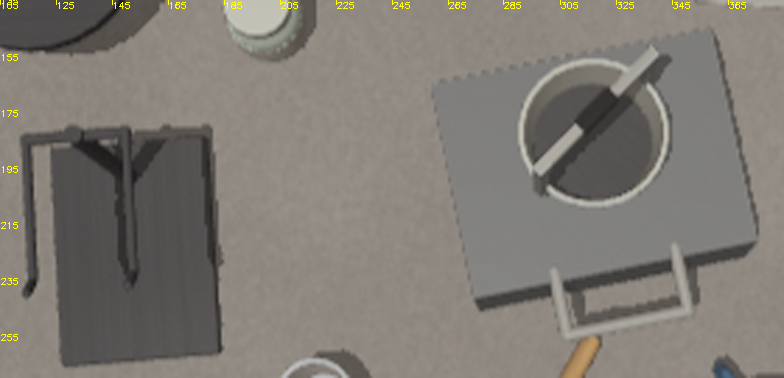

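The crop confirms it: white bowl, steel bar, black grip centred near top pixel (319,175). The prong tips are near (115,239) and (152,236), and the lid pull bar runs from about (308,254) to (351,247).

Run:
```python
from h import *
np.set_printoptions(precision=4,suppress=True)
c=cam("top");g=lambda *p:[(x/2.8+105,y/2.8+135) for x,y in p]
P=lambda z,*p:plane(c,g(*p),z)[:,:2]
an=lambda v:np.degrees(np.arctan2(v[1],v[0]))
b=P(.244,(655,52),(538,170),(599,112));print("bar",b,an(b[0]-b[1]),np.linalg.norm(b[0]-b[1]),(b[0]+b[1])/2)
r=P(.159,(594,132));print("rim",r)
l=P(.108,(432,83),(712,30),(757,240),(476,299));print("lid",l,l.mean(0),an(l[0]-l[1]),an(l[3]-l[2]),an(l[1]-l[2]),an(l[0]-l[3]),np.linalg.norm(l-np.roll(l,1,0),axis=1))
q=P(.104,(568,334),(690,313));print("pull",q,q.mean(0),an(q[0]-q[1]))
s=P(.012,(52,150),(208,130),(219,352),(62,365));print("plate",s,s.mean(0),an(s[0]-s[3]),an(s[1]-s[2]),an(s[0]-s[1]),an(s[3]-s[2]))
p=P(.200,(28,140),(28,280),(126,133),(131,275));print("prongs",p,an(p[0]-p[1]),an(p[2]-p[3]))
t=P(.222,(28,292),(131,283));print("tips",t,an(t[0]-t[1]),np.linalg.norm(t[0]-t[1]))
# scene cross-check
d=cam("scene")
m=b[2]
print("grip in scene",proj(d,[[*m,.244]]),proj(d,[[*t[0],.224],[*t[1],.224]]),proj(d,[[*x,.104] for x in q]))
```

```text
bar [[ 0.662  -0.1023]
 [ 0.5629 -0.0069]
 [ 0.6114 -0.0565]] -43.8974884036216 0.13764161297927463 [ 0.6125 -0.0546]
rim [[ 0.6128 -0.0544]]
lid [[ 0.6676  0.0905]
 [ 0.7183 -0.1619]
 [ 0.5267 -0.2014]
 [ 0.472   0.0485]] [ 0.5961 -0.0561] 101.35963035996409 102.34339588601529 11.623397242547147 12.120363449775407 [0.2    0.2575 0.1956 0.2558]
pull [[ 0.4417 -0.0334]
 [ 0.4612 -0.1418]] [ 0.4515 -0.0876] 100.2023111592707
plate [[0.6229 0.4586]
 [0.6434 0.3106]
 [0.431  0.2939]
 [0.4177 0.441 ]] [0.5288 0.376 ] 4.924697790756367 4.4974197241274165 97.87690342443184 95.1518040244774
prongs [[0.5938 0.4236]
 [0.4749 0.4186]
 [0.6004 0.3412]
 [0.4797 0.3328]] 2.4019050377207485 4.0040611348359985
tips [[0.4623 0.4114]
 [0.4704 0.3271]] 95.4477500288764 0.08465969496485261
grip in scene [[286.1003 259.0052]] [[497.0343 229.7922]
 [461.3721 229.9348]] [[305.9888 247.3225]
 [262.2116 250.1825]]
```

```bash
cat >> h.py <<'E'
def plan(xyz,jawdirs):
    "tool-frame shift mm (x, then y,z after turn) and turns to bring grasp TCP to xyz with tool z along one of angles (deg)"
    s=status.sense();M=R.from_quat(s['tool_rot']).as_matrix();y0=np.arctan2(M[1,2],M[0,2])
    d=np.array(xyz)-s['tcp_pos'];print("t %.2f tcp"%s['t'],s['tcp_pos'].round(4),"jaw",np.degrees(y0).round(1),"tilt",M[2].round(3),"q",s['q'].round(2),"gap",s['finger_gap'],"F",s['force'].round(1))
    for a in jawdirs:
        t=-(((np.radians(a)-y0)+np.pi)%(2*np.pi)-np.pi)
        N=M@R.from_rotvec([t,0,0]).as_matrix()
        print("jaw",a,"turn",round(t,3),"q6 after, q1 aside ~",round(s['q'][5]+t,2),"dq1",round(np.arctan2(xyz[1],xyz[0])-np.arctan2(s['tcp_pos'][1],s['tcp_pos'][0]),2),"shift before turn",(M.T@d*1e3).round(1),"after turn",(N.T@d*1e3).round(1))
E
python3 - <<'E'
from h import *
plan([.612,-.0553,.320],[46.1,-133.9])
plan([.612,-.0553,.220],[46.1,-133.9])
plan([.39,.365,.220],[4.7,-175.3])
plan([.4515,-.0865,.085],[11.5,-168.5])
E
```

```text
t 0.10 tcp [ 0.1533 -0.6052  0.2054] jaw -75.8 tilt [-1.     0.    -0.002] q [-1.5   0.53  1.43 -0.    1.18 -0.18] gap 1.001101485980827 F [-0.   0.2 -0.5]
jaw 46.1 turn -2.128 q6 after, q1 aside ~ -2.31 dq1 1.23 shift before turn [-113.5  579.6 -420.8] after turn [-113.5   50.9  714.5]
jaw -133.9 turn 1.014 q6 after, q1 aside ~ 0.84 dq1 1.23 shift before turn [-113.5  579.6 -420.8] after turn [-113.5  -50.9 -714.5]
t 0.10 tcp [ 0.1533 -0.6052  0.2054] jaw -75.8 tilt [-1.     0.    -0.002] q [-1.5   0.53  1.43 -0.    1.18 -0.18] gap 1.001101485980827 F [-0.   0.2 -0.5]
jaw 46.1 turn -2.128 q6 after, q1 aside ~ -2.31 dq1 1.23 shift before turn [ -13.5  579.6 -420.6] after turn [-13.5  50.8 714.3]
jaw -133.9 turn 1.014 q6 after, q1 aside ~ 0.84 dq1 1.23 shift before turn [ -13.5  579.6 -420.6] after turn [ -13.5  -50.8 -714.3]
t 0.10 tcp [ 0.1533 -0.6052  0.2054] jaw -75.8 tilt [-1.     0.    -0.002] q [-1.5   0.53  1.43 -0.    1.18 -0.18] gap 1.001101485980827 F [-0.   0.2 -0.5]
jaw 4.7 turn -1.405 q6 after, q1 aside ~ -1.58 dq1 2.08 shift before turn [ -12.7  467.5 -882.5] after turn [-12.7 947.5 315.4]
jaw -175.3 turn 1.737 q6 after, q1 aside ~ 1.56 dq1 2.08 shift before turn [ -12.7  467.5 -882.5] after turn [ -12.7 -947.5 -315.4]
t 0.10 tcp [ 0.1533 -0.6052  0.2054] jaw -75.8 tilt [-1.     0.    -0.002] q [-1.5   0.53  1.43 -0.    1.18 -0.18] gap 1.001101485980827 F [-0.   0.2 -0.5]
jaw 11.5 turn -1.524 q6 after, q1 aside ~ -1.7 dq1 1.13 shift before turn [ 121.4  416.3 -429.4] after turn [121.4 448.6 395.6]
jaw -168.5 turn 1.618 q6 after, q1 aside ~ 1.44 dq1 1.13 shift before turn [ 121.4  416.3 -429.4] after turn [ 121.4 -448.6 -395.6]
```

Call:
arm_command([
  [[-11.4,0,0,-0.142],[-11.4,0,0,-0.142],[-11.4,0,0,-0.142],[-11.4,0,0,-0.142],[-11.4,0,0,-0.142],[-11.4,0,0,-0.142],[-11.4,0,0,-0.142],[-11.4,0,0,-0.142],[-11.4,0,0,-0.142],[-11.4,0,0,-0.142]],
], jaw=100, force=60)

```text
t: 1.1
tcp_pos: [0.1533, -0.6054, 0.3201]
tool_rot: [-0.036, 0.706, 0.037, 0.706]
force: [-0.6, -1.0, 0.1]
finger_gap: 1.0
```

Call:
arm_command([
  [[0,0,0,-0.142],[0,0,0,-0.142],[0,0,0,-0.142],[0,0,0,-0.142],[0,0,0,-0.14],[0,2.8,39.7,0],[0,2.8,39.7,0],[0,2.8,39.7,0],[0,2.8,39.7,0],[0,2.8,39.7,0]],
])

```text
t: 2.1
tcp_pos: [0.2815, -0.4514, 0.3199]
tool_rot: [-0.276, 0.651, 0.277, 0.651]
force: [0.7, -0.6, 0.0]
finger_gap: 1.002
```

Call:
arm_command([
  [[0,2.8,39.7,0],[0,2.8,39.7,0],[0,2.8,39.7,0],[0,2.8,39.7,0],[0,2.8,39.7,0],[0,2.8,39.7,0],[0,2.8,39.7,0],[0,2.8,39.7,0],[0,2.8,39.7,0],[0,2.8,39.7,0]],
])

```text
t: 3.1
tcp_pos: [0.5364, -0.1459, 0.3199]
tool_rot: [-0.277, 0.651, 0.277, 0.65]
force: [0.6, -0.7, 0.4]
finger_gap: 0.998
```

Run:
```python
from h import *
plan([.612,-.0553,.220],[46.1])
s=status.sense();im=snapshot("wrist");cv2.imwrite("pics/w1.png",im[:,:,::-1])
c=cam("wrist",s)
print(proj(c,[[.612,-.0553,.249],[.662,-.1023,.244],[.5629,-.0069,.244]]))
```

```text
t 3.10 tcp [ 0.5364 -0.1459  0.3199] jaw 46.1 tilt [-1.     0.001 -0.   ] q [-0.47  0.32  1.46 -0.    1.37 -1.27] gap 0.9979882024783745 F [ 0.6 -0.7  0.4]
jaw 46.1 turn 0.001 q6 after, q1 aside ~ -1.27 dq1 0.18 shift before turn [ 99.9   8.2 117.8] after turn [ 99.9   8.2 117.8]
[[519.05670478 233.74547551]
 [501.20180494 331.62608213]
 [534.22471905 112.44761509]]
```

View pics/w1.png

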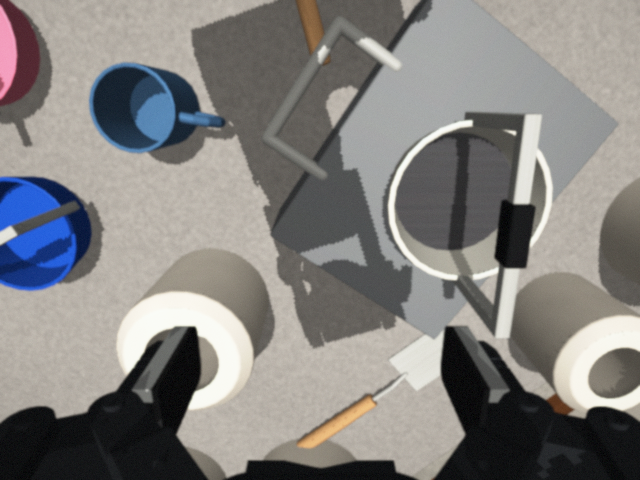

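The wrist view shows the black grip at (516,236) and the bar ends at (502,337) and (532,115), within 3–5 px of the prediction. I'll move over it, descend and grip.

Call:
arm_command([
  [[0,2,30,0],[0,2,30,0],[0,2,30,0],[0,2,26.5,0],[0,0,0,0],[20,0,0,0],[20,0,0,0],[20,0,0,0],[20,0,0,0],[21,0,0,0]],
])

```text
t: 4.15
tcp_pos: [0.6099, -0.0589, 0.2184]
tool_rot: [-0.277, 0.651, 0.277, 0.65]
force: [-0.0, -0.1, 0.0]
finger_gap: 0.997
```

Call:
arm_command([
  [[0,0,0,0],[0,0,0,0],[0,0,0,0],[0,0,0,0],[0,0,0,0],[0,0,0,0],[0,0,0,0],[0,0,0,0]],
], jaw=0, force=60)

```text
t: 4.95
tcp_pos: [0.612, -0.0578, 0.2205]
tool_rot: [-0.278, 0.649, 0.277, 0.652]
force: [2.0, 2.7, 5.9]
finger_gap: 0.131
```

Run:
```python
from h import *
plan([.39,.365,.235],[4.7])
```

```text
t 4.95 tcp [ 0.612  -0.0578  0.2205] jaw 46.1 tilt [-1.    -0.003  0.002] q [-0.28  0.5   1.45  0.    1.19 -1.08] gap 0.13071371530071343 F [2.  2.7 5.9]
jaw 4.7 turn 0.723 q6 after, q1 aside ~ -0.36 dq1 0.85 shift before turn [-15.3 453.  151. ] after turn [ -15.3  439.6 -186.6]
```

Call:
arm_command([
  [[-4,0,0,0],[-4,0,0,0],[-4,0,0,0],[-4,0,0,0],[0,0,0,0],[0,0,0,0]],
])

```text
t: 5.55
tcp_pos: [0.6106, -0.058, 0.2353]
tool_rot: [-0.277, 0.651, 0.277, 0.651]
force: [0.7, -0.5, -2.0]
finger_gap: 0.134
```

Run:
```python
from h import *
plan([.39,.365,.235],[4.7])
a=snapshot("wrist");b=snapshot("scene")
cv2.imwrite("pics/m2.png",np.hstack([cv2.resize(a,(440,330)),cv2.resize(b[200:380,200:380],(330,330))])[:,:,::-1])
```

```text
t 5.55 tcp [ 0.6106 -0.058   0.2353] jaw 46.1 tilt [-1.  0. -0.] q [-0.28  0.48  1.43 -0.    1.23 -1.08] gap 0.13380840842680364 F [ 0.7 -0.5 -2. ]
jaw 4.7 turn 0.723 q6 after, q1 aside ~ -0.36 dq1 0.85 shift before turn [3.000e-01 4.523e+02 1.520e+02] after turn [ 3.000e-01  4.397e+02 -1.852e+02]
```

View pics/m2.png

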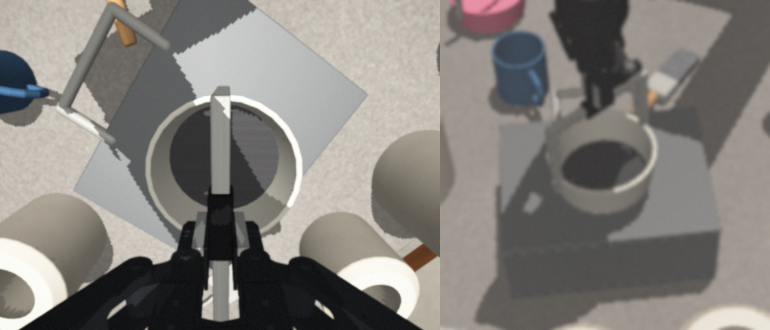

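The sieve is held by its grip and hangs clear of the lid: it is lifted in the wrist view, and the force reads −2 N. I'll turn it to the stand's axes and carry it to a point in front of the tips.

Call:
arm_command([
  [[0,0,0,0.08],[0,0,0,0.08],[0,0,0,0.08],[0,0,0,0.08],[0,0,0,0.08],[0,0,0,0.08],[0,0,0,0.08],[0,0,0,0.08],[0,0,0,0.083],[0,10,-6,0]],
])

```text
t: 6.65
tcp_pos: [0.6046, -0.0494, 0.2351]
tool_rot: [-0.029, 0.706, 0.028, 0.707]
force: [0.1, -0.2, -3.1]
finger_gap: 0.13
```

Call:
arm_command([
  [[0,22,-12.8,0],[0,22,-12.8,0],[0,22,-12.8,0],[0,22,-12.8,0],[0,22,-12.8,0],[0,22,-12.8,0],[0,22,-12.8,0],[0,22,-12.8,0],[0,22,-12.8,0],[0,22,-12.8,0]],
])

```text
t: 7.65
tcp_pos: [0.4568, 0.1615, 0.2354]
tool_rot: [-0.03, 0.707, 0.03, 0.706]
force: [0.4, 0.5, -2.4]
finger_gap: 0.136
```

Call:
arm_command([
  [[0,22,-12.8,0],[0,22,-12.8,0],[0,22,-12.8,0],[0,22,-12.8,0],[0,22,0,0],[0,22,0,0],[0,22,0,0],[0,22,0,0],[0,10,0,0],[0,0,0,0]],
])

```text
t: 8.65
tcp_pos: [0.3914, 0.3423, 0.2352]
tool_rot: [-0.03, 0.707, 0.03, 0.706]
force: [0.6, -0.3, -2.7]
finger_gap: 0.133
```

Run:
```python
from h import *
plan([.4,.3645,.235],[4.7])
s=status.sense();a=snapshot("wrist");b=snapshot("scene");b=b[150:350,380:560]
cv2.imwrite("pics/w3.png",a[:,:,::-1]);cv2.imwrite("pics/m3.png",np.hstack([cv2.resize(a,(400,300)),cv2.resize(b,(360,400),interpolation=cv2.INTER_CUBIC)[50:350]])[:,:,::-1])
T=[[.4623,.4114,.224],[.4704,.3271,.224],[.499,.3735,.209]]
print(proj(cam("wrist",s),T),proj(cam("scene"),T))
```

```text
t 8.65 tcp [0.3914 0.3423 0.2352] jaw 4.9 tilt [-1.  0. -0.] q [0.5  0.35 1.66 0.   1.13 0.42] gap 0.13257993448914154 F [ 0.6 -0.3 -2.7]
jaw 4.7 turn 0.003 q6 after, q1 aside ~ 0.42 dq1 0.02 shift before turn [ 0.2 21.3 10.5] after turn [ 0.2 21.4 10.4]
[[502.53253256 150.01135347]
 [480.57946226 329.39403775]
 [546.77281088 233.31353964]] [[497.02661273 229.78703951]
 [461.35835326 229.94805366]
 [481.75328159 244.73831435]]
```

View pics/m3.png

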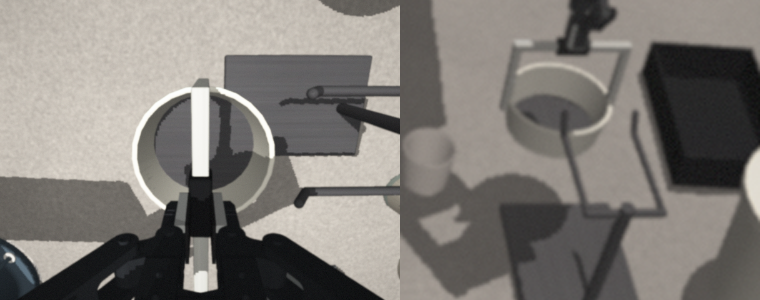

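Run:
```python
from h import *
c=cam("scene")
y=np.array([-np.sin(np.radians(4.9)),np.cos(np.radians(4.9)),0])
m=np.array([.3914,.3423,0])
for z in(.244,.254,.264):
    print(z,proj(c,[m-y*.071+[0,0,z],m+y*.071+[0,0,z]]))
plan([.4,.366,.235],[4.7]);plan([.499,.3745,.235],[4.7])
```

```text
0.244 [[435.80636436 200.93364723]
 [494.05756748 201.39475273]]
0.254 [[436.5466618  197.70805048]
 [495.12547198 198.20860914]]
0.264 [[437.29434034 194.44374184]
 [496.20345388 194.98516608]]
t 8.75 tcp [0.3915 0.3408 0.2351] jaw 4.8 tilt [-1.    -0.001 -0.001] q [ 0.5   0.35  1.66 -0.    1.13  0.42] gap 0.13326847886846252 F [ 0.3 -0.  -1.8]
jaw 4.7 turn 0.001 q6 after, q1 aside ~ 0.42 dq1 0.02 shift before turn [ 0.1 24.4 10.5] after turn [ 0.1 24.4 10.5]
t 8.75 tcp [0.3915 0.3408 0.2351] jaw 4.8 tilt [-1.    -0.001 -0.001] q [ 0.5   0.35  1.66 -0.    1.13  0.42] gap 0.13326847886846252 F [ 0.3 -0.  -1.8]
jaw 4.7 turn 0.001 q6 after, q1 aside ~ 0.42 dq1 -0.07 shift before turn [  0.   24.7 109.9] after turn [  0.   24.8 109.9]
```

Bar height by the scene view is about 0.255 m: clear of the tips by about 25 mm, with the rim about 20 mm below the prongs. I'll go in and look before lowering.

Call:
arm_command([
  [[0,12,0,0],[0,12.5,0,0],[0,0,15,0],[0,0,15,0],[0,0,15,0],[0,0,15,0],[0,0,15,0],[0,0,15,0],[0,0,10,0],[0,0,10,0]],
])

```text
t: 9.75
tcp_pos: [0.501, 0.3745, 0.235]
tool_rot: [-0.029, 0.707, 0.029, 0.706]
force: [-0.2, -0.8, -1.4]
finger_gap: 0.133
```

Call:
arm_command([
  [[0,0,0,0],[0,0,0,0]],
])

```text
t: 9.95
tcp_pos: [0.4995, 0.3747, 0.235]
tool_rot: [-0.029, 0.707, 0.029, 0.706]
force: [0.7, -0.1, -2.4]
finger_gap: 0.132
```

Run:
```python
from h import *
plan([.499,.3745,.19],[4.7])
a=snapshot("wrist");b=snapshot("scene")[150:350,380:560]
cv2.imwrite("pics/m4.png",np.hstack([cv2.resize(a,(440,330)),cv2.resize(b,(360,400),interpolation=cv2.INTER_CUBIC)[50:380]])[:,:,::-1])
```

```text
t 9.95 tcp [0.4995 0.3747 0.235 ] jaw 4.7 tilt [-1.    -0.    -0.001] q [0.46 0.5  1.4  0.   1.24 0.38] gap 0.13216658083811664 F [ 0.7 -0.1 -2.4]
jaw 4.7 turn -0.0 q6 after, q1 aside ~ 0.38 dq1 0.0 shift before turn [45.  -0.1 -0.4] after turn [45.  -0.1 -0.4]
```

View pics/m4.png

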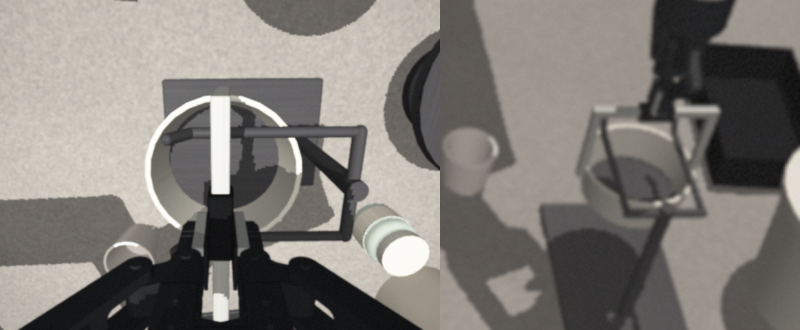

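The bar lies across both prongs (wrist view: prong at row ~130 and the other at ~237), the tips are behind it and the bowl is below. Lowering.

Call:
arm_command([
  [[8,0,0,0],[8,0,0,0],[8,0,0,0],[8,0,0,0],[4,0,0,0],[3,0,0,0],[3,0,0,0],[0,0,0,0],[0,0,0,0]],
])

```text
t: 10.95
tcp_pos: [0.4999, 0.3749, 0.1935]
tool_rot: [-0.029, 0.706, 0.029, 0.707]
force: [1.2, 0.2, -1.6]
finger_gap: 0.134
```

Call:
arm_command([
  [[1,0,0,0],[1,0,0,0],[1,0,0,0],[0,0,0,0],[0,0,0,0]],
])

```text
t: 11.45
tcp_pos: [0.4997, 0.3749, 0.1903]
tool_rot: [-0.029, 0.707, 0.029, 0.707]
force: [0.0, 0.4, -2.4]
finger_gap: 0.129
```

Call:
arm_command([
  [[1,0,0,0],[1,0,0,0],[0,0,0,0],[0,0,0,0]],
])

```text
t: 11.85
tcp_pos: [0.5, 0.375, 0.1897]
tool_rot: [-0.029, 0.706, 0.029, 0.707]
force: [-1.7, -1.1, 4.9]
finger_gap: 0.132
```

Contact: the prongs carry the bar (force from −2.4 to +4.9 N). Releasing, then retracting straight up.

Call:
arm_command([
  [[0,0,0,0],[0,0,0,0],[0,0,0,0],[0,0,0,0],[0,0,0,0],[0,0,0,0]],
], jaw=65)

```text
t: 12.45
tcp_pos: [0.4998, 0.3748, 0.1882]
tool_rot: [-0.029, 0.707, 0.029, 0.706]
force: [0.6, -0.1, 0.3]
finger_gap: 0.655
```

Call:
arm_command([
  [[-5,0,0,0],[-8,0,0,0],[-12,0,0,0],[-16,0,0,0],[-20,0,0,0],[-20,0,0,0],[-20,0,0,0],[-20,0,0,0],[0,0,0,0]],
])

```text
t: 13.35
tcp_pos: [0.5017, 0.3759, 0.314]
tool_rot: [-0.028, 0.704, 0.03, 0.709]
force: [1.0, -0.4, 0.5]
finger_gap: 0.65
```

Run:
```python
from h import *
plan([.4515,-.0865,.2],[11.5])
a=snapshot("wrist");b=snapshot("scene")[150:350,380:560]
cv2.imwrite("pics/m5.png",np.hstack([cv2.resize(a,(440,330)),cv2.resize(b,(360,400),interpolation=cv2.INTER_CUBIC)[50:380]])[:,:,::-1])
```

```text
t 13.35 tcp [0.5017 0.3759 0.314 ] jaw 4.7 tilt [-1.     0.003  0.008] q [0.47 0.43 1.3  0.   1.41 0.38] gap 0.6495952301234948 F [ 1.  -0.4  0.5]
jaw 11.5 turn -0.119 q6 after, q1 aside ~ 0.26 dq1 -0.83 shift before turn [ 111.7 -457.1  -88.9] after turn [ 111.7 -443.4 -142.3]
```

View pics/m5.png

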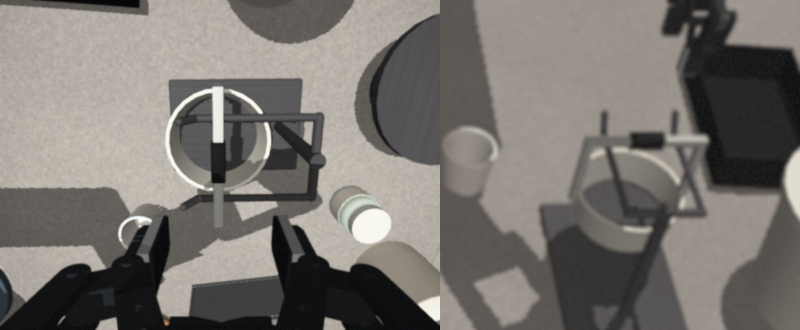

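The sieve hangs freely across both prongs (wrist view: bar at column ~217 crossing prongs at rows ~118 and ~198). Now to hover over the lid's pull bar.

Call:
arm_command([
  [[0,0,0,-0.118],[0,-15,-5,0],[0,-30,-9.6,0],[0,-30,-9.6,0],[0,-30,-9.6,0],[0,-30,-9.6,0],[0,-30,-9.6,0],[0,-30,-9.6,0],[0,-30,-9.6,0],[0,-30,-9.6,0]],
], jaw=40)

```text
t: 14.45
tcp_pos: [0.4686, 0.1067, 0.3084]
tool_rot: [-0.07, 0.704, 0.069, 0.703]
force: [0.8, 0.6, 0.4]
finger_gap: 0.398
```

Call:
arm_command([
  [[0,-30,-9.6,0],[0,-30,-9.6,0],[0,-30,-9.6,0],[0,-30,-9.6,0],[0,-30,-9.6,0],[20,-30,-9.6,0],[20,-8,-3,0],[20,0,0,0],[0,0,0,0],[0,0,0,0]],
])

```text
t: 15.45
tcp_pos: [0.4473, -0.0876, 0.249]
tool_rot: [-0.07, 0.704, 0.07, 0.703]
force: [1.1, 0.5, 0.0]
finger_gap: 0.399
```

Run:
```python
from h import *
plan([.4515,-.0865,.085],[11.5])
s=status.sense();a=snapshot("wrist");cv2.imwrite("pics/w6.png",a[:,:,::-1])
u=np.array([np.cos(np.radians(101.5)),np.sin(np.radians(101.5)),0]);m=np.array([.4515,-.0865,.104])
print(s['tcp_pos'],s['tool_rot'],proj(cam("wrist",s),[m,m+u*.055,m-u*.055]))
```

```text
t 15.45 tcp [ 0.4473 -0.0876  0.249 ] jaw 11.4 tilt [-1.     0.001 -0.002] q [-0.44  0.24  1.78 -0.    1.12 -0.64] gap 0.3993612392742912 F [1.1 0.5 0. ]
jaw 11.5 turn -0.002 q6 after, q1 aside ~ -0.64 dq1 0.0 shift before turn [1.64e+02 1.00e-01 4.60e+00] after turn [1.64e+02 1.00e-01 4.60e+00]
[ 0.4472764  -0.08764426  0.24900077] [-0.06970204  0.70423638  0.07029664  0.70302996] [[326.08221687 215.57310253]
 [326.23845555 141.68329604]
 [325.93236976 282.09413631]]
```

View pics/w6.png

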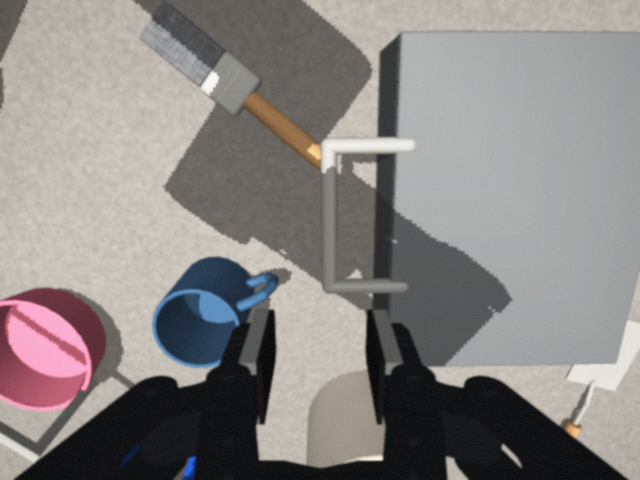

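The pull bar is vertical in the wrist view at column ~328.5, rows 142–290, which is 2 mm off the estimate, so I'll shift +6.6 in tool z and −2 in tool y. The brush lies well below the fingers. Descending and gripping.

Call:
arm_command([
  [[0,-2,6.6,0],[24,0,0,0],[24,0,0,0],[24,0,0,0],[24,0,0,0],[24,0,0,0],[20,0,0,0],[14,0,0,0],[10,0,0,0],[0,0,0,0]],
])

```text
t: 16.5
tcp_pos: [0.4554, -0.0881, 0.0847]
tool_rot: [-0.071, 0.704, 0.071, 0.703]
force: [0.3, 0.4, -0.5]
finger_gap: 0.402
```

Call:
arm_command([
  [[0,0,0,0],[0,0,0,0],[0,0,0,0],[0,0,0,0],[0,0,0,0],[0,0,0,0],[0,0,0,0]],
], jaw=0, force=40)

```text
t: 17.2
tcp_pos: [0.4552, -0.0883, 0.0855]
tool_rot: [-0.071, 0.703, 0.071, 0.704]
force: [-0.1, -0.9, 2.0]
finger_gap: 0.001
```

Run:
```python
from h import *
plan([.4539,-.0883,.085],[11.5])
r=.248;p=np.radians(.92)
d=np.linspace(0,45,21);a=np.radians(d)+p
print(np.c_[d[1:],-np.diff(r*np.sin(a))*1e3,-np.diff(r*np.cos(a))*1e3].round(1).tolist())
```

```text
t 17.20 tcp [ 0.4552 -0.0883  0.0855] jaw 11.5 tilt [-1. -0.  0.] q [-0.43  0.52  1.94  0.    0.68 -0.63] gap 0.0014326231588401833 F [-0.1 -0.9  2. ]
jaw 11.5 turn -0.001 q6 after, q1 aside ~ -0.63 dq1 -0.0 shift before turn [ 0.5  0.3 -1.3] after turn [ 0.5  0.3 -1.3]
[[2.2, -9.7, 0.3], [4.5, -9.7, 0.7], [6.8, -9.7, 1.1], [9.0, -9.6, 1.5], [11.2, -9.6, 1.9], [13.5, -9.5, 2.2], [15.8, -9.4, 2.6], [18.0, -9.3, 3.0], [20.2, -9.1, 3.3], [22.5, -9.0, 3.7], [24.8, -8.9, 4.0], [27.0, -8.7, 4.4], [29.2, -8.5, 4.7], [31.5, -8.3, 5.1], [33.8, -8.1, 5.4], [36.0, -7.9, 5.7], [38.2, -7.7, 6.0], [40.5, -7.4, 6.3], [42.8, -7.2, 6.6], [45.0, -6.9, 6.9]]
```

The fingers shut fully (gap 0), so the bar isn't between the pads. I'll look.

Run:
```python
from h import *
s=status.sense();a=snapshot("wrist");b=snapshot("scene")[180:360,220:400];
cv2.imwrite("pics/m7.png",np.hstack([cv2.resize(a,(440,330)),cv2.resize(b,(330,330),interpolation=cv2.INTER_CUBIC)])[:,:,::-1])
```

```text
(no output)
```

View pics/m7.png

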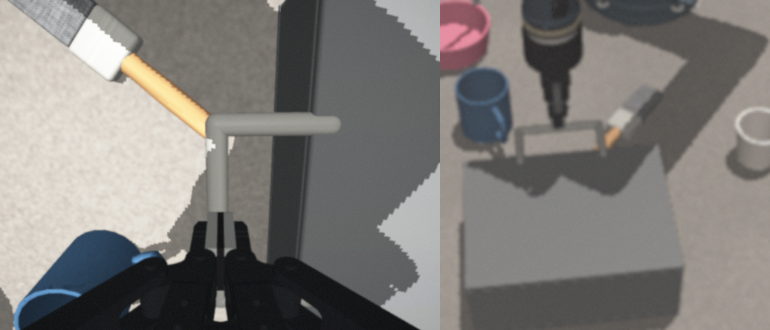

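In the wrist view the bar (column 217, corner at row 125) lies at grasp depth, and it goes in between two pads that are visibly apart (~207 and ~232 at row 225). So the picture disagrees with the gap reading of 0. A small lift along the arc will show which is right.

Call:
arm_command([
  [[-3,0,0,0],[-5,0,0.2,0],[-7,0,0.3,0],[-7,0,0.6,0],[-7,0,0.8,0],[0,0,0,0],[0,0,0,0]],
])

```text
t: 18.0
tcp_pos: [0.4571, -0.0879, 0.1147]
tool_rot: [-0.071, 0.703, 0.07, 0.704]
force: [-0.1, -0.8, 0.4]
finger_gap: -0.002
```

Run:
```python
from h import *
s=status.sense();print(s['t'],s['tcp_pos'],s['force'],s['ft_torque'],s['finger_gap'])
a=snapshot("wrist");b=snapshot("scene")[180:360,220:400];
cv2.imwrite("pics/m8.png",np.hstack([cv2.resize(a,(440,330)),cv2.resize(b,(330,330),interpolation=cv2.INTER_CUBIC)])[:,:,::-1])
```

```text
18.0 [ 0.45708729 -0.08788966  0.11466134] [-0.07201086 -0.79686366  0.42824698] [ 0.05455995  0.00076908 -0.02236302] -0.0022282507473499846
```

View pics/m8.png

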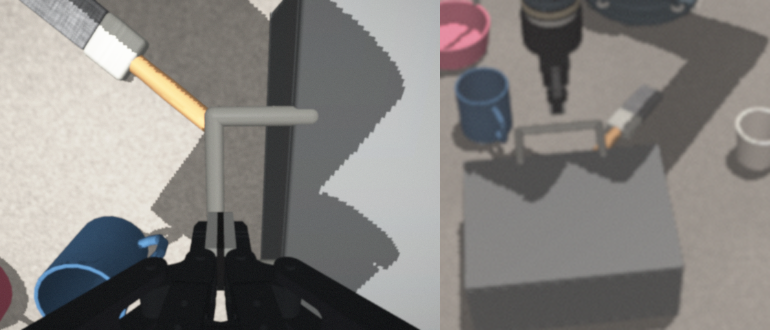

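The lid did not move and the force is ~0, so the gap reading was right and the grasp missed. One view is left, so I'll check the bar's height numerically.

Run:
```python
from h import *
np.set_printoptions(precision=1,suppress=True,linewidth=200)
c=cam("scene");s=status.sense()
print("tip m7,m8",proj(c,[[.4552,-.0883,.0855],s['tcp_pos']]))
m=np.array([.4541,-.0883,0]);u=np.array([-.199,.98,0])
for z in(.08,.09,.104,.115):print(z,"scene",proj(c,[m+u*k+[0,0,z] for k in(-.05,-.03,.03,.05)]).tolist(),"wrist",proj(cam("wrist",s),[m+u*k+[0,0,z] for k in(.03,.049,.055)]).tolist())
b=cv2.imread("pics/m8.png")
g=snapshot("scene").mean(2)
for col in(266,270,274,295,300):print("scene col",col,"rows238-258",g[238:258,col].astype(int))
print("scene row 243 tip cols 270-300",g[236:248:2,274:296].astype(int))
w=snapshot("wrist").mean(2)
for r in(200,230,260):print("wrist row",r,"cols 290-340",w[r,290:340].astype(int))
print("wrist col 360 rows 150-190",w[150:190,360].astype(int))
t=snapshot("top").mean(2)
for col in(312,318,345):print("top col",col,w.shape,t[238:262,col].astype(int))
```

```text
tip m7,m8 [[284.  254.8]
 [283.6 247.5]]
0.08 scene [[264.4936551328683, 257.5926696395819], [272.3585476898286, 256.9463873413968], [295.8781504203633, 255.00682694063406], [303.68760489139504, 254.3605458432176]] wrist [[314.4576843178355, 212.6288106552694], [314.2894415375936, 173.9316255851216], [314.2349682503269, 161.25124198742412]]
0.09 scene [[264.2068543670857, 254.91704347033047], [272.11800565504024, 254.26934241824517], [295.7755751793947, 252.32663461352155], [303.6306544072458, 251.67967499422042]] wrist [[314.1702871488059, 217.78030946634868], [313.98461986339265, 177.3260766348261], [313.9244200683552, 164.0445095239466]]
0.104 scene [[263.8003401384259, 251.11788698459324], [271.7770611908265, 250.4682255281517], [295.6301900973107, 248.52125455764315], [303.54993659568447, 247.8734143718244]] wrist [[313.71849086306497, 225.88120273649668], [313.5035648680168, 182.6841881698276], [313.43372120799177, 168.4589547928246]]
0.115 scene [[263.4767881600162, 248.0884304367174], [271.50569913985385, 247.43725085459144], [295.5144805230728, 245.48705278728485], [303.4856
[... 1773 characters left out ...]
23 123 122 124 121 122 123 121 117 112 119 123 132 135 139 139 144 147 150 150 148 152 155 153 154 156 151 152 151 146 140 134 128 120 112 111 121 123 121 120 121 120 120 123 119 118 122 124
 126]
wrist col 360 rows 150-190 [123 120 123 122 118 117 124 133 140 146 147 149 152 153 155 157 156 163 163 163 158 156 153 154 148 148 144 141 139 134 124 114 105  99 105 119 121 125 120 120]
top col 312 (480, 640) [49 49 47 64 78 82 83 82 76 71 73 71 72 61 50 46 43 48 54 47 42 45 43 43]
top col 318 (480, 640) [80 77 61 49 48 46 46 44 40 38 45 57 63 63 56 50 46 44 47 53 57 50 43 45]
top col 345 (480, 640) [109 104 101  97  95  93  92  90  89  87  86  84  82  80  75  60  51  48  53  76  85  84  77  63]
```

The scene view settles it: the bar is at its stated height (row 250 observed and predicted), but the fingertips show at row ~242.5 where the reported TCP projects to 247.5. They are about 18 mm higher than the TCP suggests, so they closed at or above the bar's top. I'll reopen, centre and go about 20 mm deeper; there is free space below.

Call:
arm_command([
  [[0,0,-2.8,0],[0,0,0,0],[0,0,0,0],[0,0,0,0],[12,0,0,0],[12,0,0,0],[12,0,0,0],[12,0,0,0],[0,0,0,0],[0,0,0,0]],
], jaw=42)

```text
t: 19.25
tcp_pos: [0.4542, -0.0884, 0.0663]
tool_rot: [-0.071, 0.704, 0.071, 0.703]
force: [0.3, 1.1, -0.7]
finger_gap: 0.422
```

Call:
arm_command([
  [[0,0,0,0],[0,0,0,0],[0,0,0,0],[0,0,0,0],[0,0,0,0],[0,0,0,0],[0,0,0,0]],
], jaw=0, force=40)

```text
t: 19.95
tcp_pos: [0.4537, -0.0887, 0.0669]
tool_rot: [-0.071, 0.704, 0.071, 0.703]
force: [-4.2, -2.4, 5.6]
finger_gap: 0.123
```

Gripped: the gap is 0.123 ≈ 10.5 mm, in line with the sieve reading. Following the lid's arc.

Call:
arm_command([
  [[-4.9,0,0.1,0],[-4.8,0,0.2,0],[-9.7,0,0.7,0],[-9.7,0,1.1,0],[-9.6,0,1.5,0],[-9.6,0,1.9,0],[-9.5,0,2.2,0],[0,0,0,0]],
])

```text
t: 20.75
tcp_pos: [0.4611, -0.0871, 0.1254]
tool_rot: [-0.071, 0.704, 0.071, 0.703]
force: [-4.3, -5.0, -1.3]
finger_gap: 0.122
```

Run:
```python
from h import *
s=status.sense();print(s['tcp_pos'],s['force'],s['finger_gap'])
c=cam("scene");h=np.array([.6971,-.0389,.1]);d=np.array([-.98,-.199,0]);u=np.array([-.199,.98,0])
for a in(0,13.5,45):
    r=np.radians(a+.92);m=h+.248*(d*np.cos(r)+np.array([0,0,1])*np.sin(r));print(a,m.round(4),proj(c,[m+u*k for k in(-.049,.049)]).round(1).tolist())
```

```text
[ 0.46110694 -0.0870955   0.12536851] [-4.30976542 -4.95762896 -1.2840629 ] 0.12178252087370725
0 [ 0.4541 -0.0882  0.104 ] [[264.2, 251.1], [303.2, 247.9]]
13.5 [ 0.4617 -0.0867  0.1618] [[262.6, 237.0], [303.1, 233.8]]
45 [ 0.528  -0.0732  0.2782] [[259.8, 220.9], [305.4, 217.3]]
```

Call:
arm_command([
  [[-9.4,0,2.6,0],[-9.3,0,3,0],[-9.1,0,3.3,0],[-9,0,3.7,0],[-8.9,0,4,0],[-8.7,0,4.4,0],[-8.5,0,4.7,0],[0,0,0,0]],
])

```text
t: 21.55
tcp_pos: [0.4852, -0.082, 0.1882]
tool_rot: [-0.071, 0.705, 0.071, 0.702]
force: [-4.4, -5.1, 0.9]
finger_gap: 0.121
```

Call:
arm_command([
  [[-8.3,0,5.1,0],[-8.1,0,5.4,0],[-7.9,0,5.7,0],[-7.7,0,6,0],[-7.4,0,6.3,0],[-7.2,0,6.6,0],[-6.9,0,6.9,0],[0,0,0,0],[0,0,0,0]],
])

```text
t: 22.45
tcp_pos: [0.5238, -0.0738, 0.2418]
tool_rot: [-0.071, 0.707, 0.071, 0.7]
force: [-11.1, -4.3, 8.2]
finger_gap: 0.122
```

Run:
```python
from h import *
s=status.sense();print(s['t'],s['tcp_pos'],s['force'],s['finger_gap'])
b=snapshot("scene");t=snapshot("top")
cv2.imwrite("pics/s9.png",b[:,:,::-1]);cv2.imwrite("pics/t9.png",t[:,:,::-1])
cv2.imwrite("pics/m9.png",cv2.resize(b[150:360,220:530],(775,525),interpolation=cv2.INTER_CUBIC)[:,:,::-1])
```

```text
22.45 [ 0.52379033 -0.07375443  0.24176306] [-11.13134027  -4.26257864   8.17313312] 0.12167519379135681
```

View pics/m9.png

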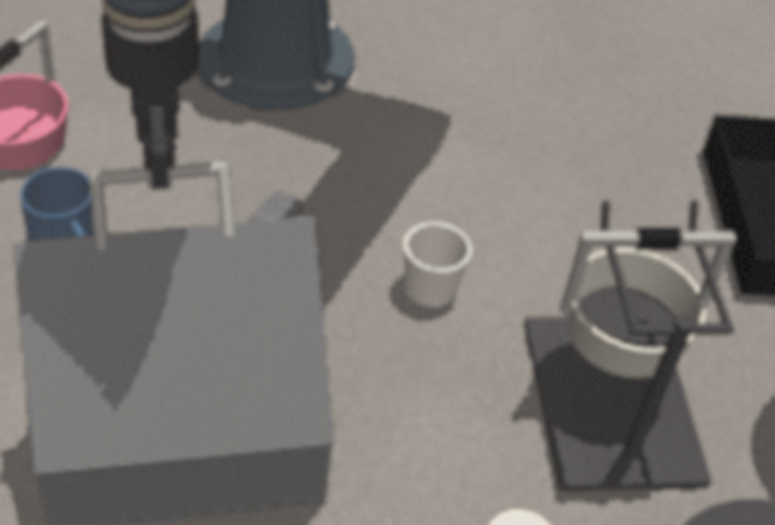

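The last picture shows the lid raised with its pull bar in the fingers (bar ends at scene px ~(260,222) and (309,217); predicted for 45°: (260,221), (305,217)). The white sieve hangs on both prongs at (483,245). Next I'll work out the angle from the lid edges.

```bash
cat > ang.py <<'E'
from h import *
np.set_printoptions(precision=1,suppress=True,linewidth=200)
import sys
c=cam("scene");h=np.array([.6971,-.0389,.1]);d=np.array([-.98,-.199,0]);u=np.array([-.199,.98,0]);Z=np.array([0,0,1.])
g=cv2.GaussianBlur(snapshot("scene"),(3,3),0).mean(2)
def bar(col):
    p=-g[208:232,col];p=p-np.median(p);w=np.clip(p-5,0,None);return (w*np.arange(208,232)).sum()/w.sum()
print("profiles",*[g[208:234,k].astype(int) for k in(268,296)])
for a in(41,43,45,47,49):
    r=np.radians(a);o=d*np.cos(r)+Z*np.sin(r);n=Z*np.cos(r)-d*np.sin(r)
    b=h+.248*o+.004*n;f=h+.2*o+.008*n;k=h+.008*n
    print(a,"bar268/296",[np.interp(x,*proj(c,[b+u*t for t in np.linspace(-.06,.06,9)]).T) for x in(268,296)],"front",proj(c,[f-u*.13,f+u*.13]).ravel(),"back",proj(c,[k-u*.13,k+u*.13]).ravel())
s=status.sense();print(s['t'],s['tcp_pos'],s['force'],s['finger_gap'])
E
python3 ang.py
```

```text
profiles [151 151 151 151 152 152 152 151 146 135 122 117 117 117 119 128 140 148 150 151 151 151 151 151 151 151] [147 148 148 149 148 145 138 126 117 115 116 116 120 133 146 151 151 150 150 150 151 151 151 152 151 150]
41 bar268/296 [np.float64(220.64547321202716), np.float64(218.4695599960509)] front [224.2 246.1 343.7 236.5] back [231.5 339.3 351.7 328.1]
43 bar268/296 [np.float64(220.35562848785224), np.float64(218.18080025380053)] front [223.8 246.2 344.2 236.5] back [231.5 339.4 351.8 328.2]
45 bar268/296 [np.float64(220.2023968559643), np.float64(218.0281499179776)] front [223.5 246.3 344.6 236.5] back [231.5 339.5 351.8 328.4]
47 bar268/296 [np.float64(220.1894060038242), np.float64(218.0152224724972)] front [223.1 246.5 345.1 236.7] back [231.5 339.6 351.8 328.5]
49 bar268/296 [np.float64(220.3202342089937), np.float64(218.14558241781958)] front [222.8 246.9 345.6 237. ] back [231.5 339.8 351.8 328.6]
22.6 [ 0.5 -0.1  0.2] [-11.1  -4.9   7.7] 0.12217449729871
```

Call:
arm_command([
  [[-1,0,-1,0],[-1,0,-1,0],[-1,0,0,0],[0,0,0,0],[0,0,0,0],[0,0,0,0]],
])

```text
t: 23.2
tcp_pos: [0.5255, -0.0734, 0.2434]
tool_rot: [-0.07, 0.704, 0.071, 0.703]
force: [-4.4, -0.1, 0.5]
finger_gap: 0.116
```

Run:
```python
from h import *
np.set_printoptions(precision=4,suppress=True,linewidth=200)
s=status.sense();p=s['tcp_pos'];print(s['t'],p,s['force'],s['finger_gap'])
d=p-np.array([.4537,-.0887,.0669]);hx=np.hypot(*d[:2]);print("chord angle",np.degrees(2*np.arcsin(np.hypot(hx,d[2])/.496)),"horiz",np.degrees(np.arccos((.248-hx)/.248))-.92,"vert",np.degrees(np.arcsin((d[2]+.004)/.248))-.92)
c=cam("top");h=np.array([.6971,-.0389,.1]);dd=np.array([-.98,-.199,0]);u=np.array([-.199,.98,0]);Z=np.array([0,0,1.])
g=cv2.GaussianBlur(snapshot("top"),(3,3),0).mean(2)
for a in(40,43,46,49):
    r=np.radians(a);o=dd*np.cos(r)+Z*np.sin(r);n=Z*np.cos(r)-dd*np.sin(r)
    f=h+.2*o+.008*n;q=proj(c,[f+u*t for t in(.13,.12,.1,.08,.06,-.06,-.08,-.1,-.12,-.13)]);print(a,q[[0,-1]].ravel(),np.interp([265,272,280],*q.T))
for k in(265,272,280,360,366):print(k,"rows205-245",g[205:245,k].astype(int))
```

```text
23.2 [ 0.5255 -0.0734  0.2434] [-4.3635 -0.0874  0.523 ] 0.11615303230475421
chord angle 45.33336248089098 horiz 44.32018152521912 vert 45.783906685745166
40 [268.2856 212.06   379.2718 190.6149] [212.06   211.3425 209.7971]
43 [267.5134 208.4457 379.0293 186.9138] [208.4457 207.5796 206.0353]
46 [266.712  204.6617 378.7285 183.0495] [204.6617 203.6418 202.0987]
49 [265.884  200.7199 378.3697 179.0343] [200.7199 199.5412 197.9993]
265 rows205-245 [116 122 127 129 130 132 134 135 134 134 134 134 134 134 133 133 134 134 135 136 136 135 135 135 135 136 136 135 134 134 135 135 136 136 136 136 135 135 135 135]
272 rows205-245 [ 98 109 111 103  92  82  78  78  77  76  76  77  80  83  83  84  89  98 106 108 108 111 116 118 120 123 125 124 120 121 126 128 127 128 127 124 120 112 104  97]
280 rows205-245 [108 108 107 115 125 128 128 128 128 128 128 127 125 121 113 103  92  88  91  94  94  95  97 100 104 107 111 113 113 112 110 106 102  94  81  66  55  52  55  61]
360 rows205-245 [ 57  59  64  69  73  77  79  79  79  79  79  79  79  79  79  79  80  84  85  75  63  59  63  80 110 130 134 135 136 136 136 135 135 135 136 136 136 137 138 138]
366 rows205-245 [ 55  56  58  61  63  67  77  88  96 102 108 114 112  99  84  85 104 115  97  71  62  69  92 119 133 135 136 136 136 136 136 135 135 136 136 137 138 137 137 137]
```

Angle is about 45° (kinematics 44.3–45.8°, lid edge in the top view about 44°) and the force is relaxed. Final check that nothing else changed, then hand in.

Run:
```python
from h import *
from station import ticket
b=snapshot("scene")[:,:,::-1].astype(int)
p=cv2.imread("pics/s9.png").astype(int);q=cv2.imread("pics/scene0.png").astype(int)
for n,(x0,x1,y0,y1),r in(("sieve on stand",(430,520,200,320),p),("cup",(378,412,236,276),q),("jar",(405,445,350,400),q),("mould",(150,205,245,318),q),("pink",(203,228,180,220),q),("blue",(145,195,190,245),q),("mug",(228,256,215,245),q)):
    print(n,"changed px",(abs(b-r)[y0:y1,x0:x1].max(2)>40).mean().round(3))
s=status.sense();print(s['t'],s['tcp_pos'],s['force'],s['finger_gap'],abs(s['qd']).max())
print(ticket.sign_off())
```

```text
sieve on stand changed px 0.0
cup changed px 0.0
jar changed px 0.0
mould changed px 0.039
pink changed px 0.02
blue changed px 0.248
mug changed px 0.026
23.3 [ 0.52551348 -0.07345629  0.24341347] [-3.49135778 -0.91502532  0.89619235] 0.11919527123062311 0.0023988347436079693
the job is handed in; nothing more can be done
None
```

I hung the white sieve over both prongs of the hook stand and let go of it there. I then lifted the damp box's lid by its pull bar and handed in at t ≈ 23.3 s, still gripping it at about 45°.

- **Lid angle:** estimates from the gripper's movement gave 44.3°, 45.3° and 45.8°. The lid's edge in the top view suggested about 44°, but that reading was rough, and the scene view could not tell angles near 45° apart. The grip held (gap 0.119) with under 4 N of force.
- **Sieve:** the last picture showed it hanging across both prongs. Its image had not changed at all by hand-in.
- **First lid grasp missed:** the fingers shut fully because their tips sat about 18 mm higher than the reported tool position suggested. A 29 mm test lift left the lid still. I reopened and went about 19 mm deeper, and the second grip held.
- **Other things:** the cup and jar showed no image change, and the mould, pink sieve and mug only 2–4 %. The patch around the blue sieve changed 25 %. The arm's shadow lay there at the start and has since moved, and the gripper stayed well above it, so I take that as shadow. I did not check it any further.
- **Brush:** it was not compared at the end. The fingers stayed above its stated height.

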